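# Close up the specimen row on the staging shelf

## Robot

A 7-joint arm with a two-finger parallel gripper is mounted at the origin on a cart in front of the work surface, level with it; the furniture and walls round the work are solid. World frame = base frame: x ahead of the robot, y to its left, z up, the work surface at z = 0. Lengths are in m, angles in rad, forces in N, time in s.
With the tool pointing down it reaches from about 0.425 to 0.95 m from the base axis. Payload 16.7 kg.
Tool frame: the origin (TCP) lies on the centre line of the jaws, within the pads' length; the fingertips stand 11 mm ahead of it and the grasp point (between the pads) lies 8 mm behind it (r.tips_ahead is the distance from the TCP to the fingertips, in m); z points along the fingers, y is the line along which they close (so a half turn about z gives the same grasp; the last joint's range is limited). The gripper opens to 94 mm and grips with 3 to 60 N. Pads are 16 mm wide; open, the fingers measure 119 mm over their backs; the gripper's body (75 mm by 177 mm) begins 78 mm behind the grasp point.
Start: joints at [1.171, 0.426, 0.074, 1.606, -0.034, 1.111, -0.067], TCP at [0.167, -0.654, 0.216] pointing down, gripper open.
Joint ranges: [-2.85, 2.85], [-0.5, 2.14], [-1.23, 1.37], [0.21, 2.46], [-1.02, 4.16], [0.16, 2.05], [-2.73, 2.73]. Speed limits (rad/s): [1.89, 1.89, 2.39, 2.39, 3.01, 3.01, 3.01].

## Interface

Orientations are given as a rotation vector (axis times angle).
In Python, from rig import r, set_gripper, imaging, sensors gives the robot as it stands. Calls block until the motion is done:
- r.move_ptp(position, orientation): joint-space move of the TCP to a pose.
- r.line_to(position, rot=None, vel=0.15, stop_force=None): straight line of the TCP; rot=None keeps the orientation; vel is the mean speed in m/s. With stop_force (N) it stops when the force on the tool has changed by that much, and returns True; else False.
- r.movej(angles): joint-space move.
- set_gripper(opening): opening from 0.0 (shut) to 1.0 (fully open); the grip force is fixed at half the most; returns when the fingers have stopped.
- r.wait(seconds).
- r.inverse_kinematics(position, orientation): joint angles nearest the present ones, or None.
- imaging.get_image(name): name is "scene" or "top" or "wrist"; returns a dict with "pixels" (400x640x3 uint8, red, green, blue), "fov_y" (degrees; the focal length in pixels is half the picture's height over the tangent of half this angle, whatever the lens; pixels are square), "cx", "cy" (the principal point, pixels), "k1" (the pictures are not rectified: a ray, as slopes to the right and down, at radius r is drawn at 1 + k1 r^2 times it, then the intrinsics apply), "position" and "orientation" of the camera in the world. Camera axes: x right, y down, z forward; pixel columns grow to the right and rows downward; lengths in m; the calibration is good to about 2 mm. A picture is of the moment at which its call begins. There is no depth.
A pose or a line that the arm cannot do raises r.MotionError and nothing moves.
- r.close_job(): hands the job in; it is judged then, once.
Readings, each from a call of its own:
- sensors.get_t(): time.
- sensors.get_joint_positions(): joint angles.
- sensors.get_qvel(): joint speeds.
- sensors.get_effort(): joint torques, N m.
- sensors.get_position(): TCP position.
- sensors.get_tcp_rot(): TCP orientation.
- sensors.get_ft_force(): force on the tool from outside, world axes, zero at the start.
- sensors.get_torque(): the same for the moment, N m.
- sensors.get_gripper_width(): opening from 0.0 (shut) to 1.0 (fully open).
- sensors.get_gripper_force(): force on a finger pad.
Only numpy, scipy, OpenCV 4.12 (cv2) and the standard library are available. Lean on these libraries where they do the work, as an engineer would, in place of code of your own. Each camera call takes 0.05 s, during which the arm holds its last target. There are 200 camera calls.

## Task

Two of the four resin-cast specimens on the low metal shelf still lie out on its front half. Slide them back along the deck to the cushioned rear fence, into the open bay between the two specimens already there and the follower, then slide the follower with the red tab along its rod until its sprung white pad has closed all four into one tight, square row between the end stop and the pad, with the pad springs pressed part of the way in, neither slack nor bottomed. The specimens are brittle: push gently, keep them flat on the deck without lifting them, and leave the things around the shelf where they are.

Things in the scene. Friction and masses are not known exactly. Their poses are not given: they have to be found in the camera images.
- shelf: Low fixed shelf, dark deck and bright aluminium fences, 430 mm along its y, bare deck without lip from x = -111 mm to the rear fence; deck top 40 mm above the origin. Origin: centre of the underside; x points to the rear fence, y to the end stop, z up. A steel guide rod runs along y behind the fence, 30 mm above the deck.
- row_corner (a point): Inner corner of rear fence and end stop at deck height: shelf frame x = +98, y = +190, z = +40 mm. Axes as the shelf. Rear fence: aluminium with a blue rubber cushion strip whose front face is the plane x = +98 mm along the shelf; it gives up to 5 mm (about 1.5 N per mm). End stop: rigid, inner face y = +190 mm, reaching 76 mm forward. Both stand 34 mm above the deck.
- specimen_1: Pale clear-resin block with a pinkish ore slice cast inside, 50 x 74 x 20 mm (own x, y, z), about 0.13 kg, one of four alike; origin at the centre of its underside. Stands at the rear fence, next to the end stop, long side (own y) nearly along shelf x.
- specimen_2: Pale clear-resin block with a pinkish ore slice cast inside, 50 x 74 x 20 mm (own x, y, z), about 0.13 kg, one of four alike; origin at the centre of its underside. Stands at the rear fence, next in the row after specimen_1, long side (own y) nearly along shelf x.
- specimen_3: Pale clear-resin block with a pinkish ore slice cast inside, 50 x 74 x 20 mm (own x, y, z), about 0.13 kg, one of four alike; origin at the centre of its underside. Lies out on the front half of the deck, somewhat turned, long side (own y) roughly along shelf x.
- specimen_4: Pale clear-resin block with a pinkish ore slice cast inside, 50 x 74 x 20 mm (own x, y, z), about 0.13 kg, one of four alike; origin at the centre of its underside. Lies out on the front half of the deck, somewhat turned, long side (own y) roughly along shelf x.
- follower (a joint): Position of the follower carriage on its rod (m): 0 farthest from the end stop (range 0 to 0.140), growing toward the end stop (shelf +y). It stays where it is left (about 9 N of friction).
- follower_tab (a point): Centre of the follower's upright red tab, 75 mm above the deck: 34 mm along shelf x, 12 mm along shelf y; it reaches 14 mm above this point and 20 mm below it. Push its side or pinch it across its 12 mm from above. Axes as the shelf. The carriage under it reaches 18 mm to shelf -y and 12 mm to +y of the tab centre; then come springs and pad.
- pad (a joint): How far the white pad is pressed in against its springs (m): 0 slack, 0.014 bottomed. Force is about 1.2 N plus 0.4 N per mm.
- pad_face (a point): Centre of the pad's face that meets the row, 16 mm above the deck; 32 mm to shelf +y of the tab centre when slack. The face is 70 mm along shelf x (x from +25 to +95 mm) and 26 mm high. Axes as the shelf.
- spray_bottle: Bystander: red spray bottle with dark trigger head, 145 x 72 x 149 mm, standing left of the shelf; origin at the centre of its underside.
- tape_roll: Bystander: brown roll of tape lying flat, 96 mm across, 24 mm high, left of the shelf; origin at the centre of its underside.
- screwdriver: Bystander: red-handled screwdriver, 184 mm long, 25 mm thick, lying right of the shelf; origin at the centre of its underside.

How it is judged:
On the way, in this order (a step that is already met when the one before it is completed fails the run):
1. both outlying specimens are back at the rear fence, in the bay (x of each of specimen_3, specimen_4 in the frame of shelf above 0.054 m and z of specimen_3 in the frame of shelf between 0.036 and 0.044 m and y of specimen_3 in the frame of shelf between -0.1 and 0.19 m and z of specimen_4 in the frame of shelf between 0.036 and 0.044 m and y of specimen_4 in the frame of shelf between -0.1 and 0.19 m), for 0.2 s.
2. the follower's pad has closed the row up against the end stop (y of pad_face in the frame of shelf above -0.0155 m and value of joint pad above 0.001 m), for 0.2 s.
At the end, for the whole second after the job is handed in: All four specimens lie flat on the deck at the rear fence (centres no more than about 7 mm short of touching it), square to it within 4 degrees, in one row between end stop and pad with at most about 5 mm of slack in all; the pad is pressed in by 1.5 to 11.5 mm of its 14 mm; everything at rest (all of step 1 and x of each of specimen_1, specimen_2 in the frame of shelf above 0.054 m and z of specimen_1 in the frame of shelf between 0.036 and 0.044 m and angle between the y axis of each of specimen_1, specimen_2, specimen_3, specimen_4 and the x axis of shelf, either way round below 0.07 rad and y of specimen_1 in the frame of shelf between -0.1 and 0.19 m and linear speed of each of specimen_1, specimen_2, specimen_3, specimen_4 below 0.01 m/s and z of specimen_2 in the frame of shelf between 0.036 and 0.044 m and y of specimen_2 in the frame of shelf between -0.1 and 0.19 m and y of pad_face in the frame of shelf above -0.0155 m and value of joint pad between 0.0015 and 0.0115 m and velocity of joint follower below 0.005 m/s).
It fails at once if a specimen is pressed by the fingers with more than 25 N (contact force between the fingers and specimen_1 above 25 N or contact force between the fingers and specimen_2 above 25 N or contact force between the fingers and specimen_3 above 25 N or contact force between the fingers and specimen_4 above 25 N).
It fails at once if a specimen is pressed by the pad with more than 15 N (contact force between pad and specimen_1 above 15 N or contact force between pad and specimen_2 above 15 N or contact force between pad and specimen_3 above 15 N or contact force between pad and specimen_4 above 15 N).
It fails at once if a specimen is lifted off the deck, tipped or pushed off the shelf ((z of specimen_1 in the frame of shelf above 0.052 m or z of specimen_1 in the frame of shelf below 0.03 m or angle between specimen_1's own z axis and vertical above 0.3 rad) or (z of specimen_2 in the frame of shelf above 0.052 m or z of specimen_2 in the frame of shelf below 0.03 m or angle between specimen_2's own z axis and vertical above 0.3 rad) or (z of specimen_3 in the frame of shelf above 0.052 m or z of specimen_3 in the frame of shelf below 0.03 m or angle between specimen_3's own z axis and vertical above 0.3 rad) or (z of specimen_4 in the frame of shelf above 0.052 m or z of specimen_4 in the frame of shelf below 0.03 m or angle between specimen_4's own z axis and vertical above 0.3 rad)).
It fails at once if a bystander is moved more than 20 mm (distance of any of spray_bottle, tape_roll, screwdriver from where it was at the start of the episode above 0.02 m).
It also fails if it takes over 72 s, if anything falls off the work surface, if the arm or the gripper's body presses on something with over 40 N, if the wrist force passes 120 N, or if a joint passes its speed limit or range.

## Working session

There is one attempt and no reset: what is moved stays moved. The work goes in short steps, each a Python script; the robot and the scene stay as the last script left them, time stands still between calls to the robot, and variables do not carry over. Pictures are saved under pics/ and viewed, at most 11 in all, crops included, and the job is handed in when it is done.

```bash
mkdir -p pics; ls; python3 - <<'E'
from rig import r,imaging,sensors
import cv2
for n in ("scene","top"):
    d=imaging.get_image(n); cv2.imwrite(f"pics/{n}0.png",d["pixels"][:,:,::-1])
    print(n,{k:v for k,v in d.items() if k!="pixels"})
print(sensors.get_t(),sensors.get_tcp_rot(),sensors.get_position(),r.tips_ahead)
E
```

```text
pics
scene {'fov_y': 42.64571079537531, 'cx': 317.5291913002815, 'cy': 206.03743159095742, 'k1': -0.1496900345647684, 'position': array([-0.07411845,  1.16996129,  0.85046242]), 'orientation': array([-0.63410096,  2.46396618, -1.36812308])}
top {'fov_y': 54.2089412980055, 'cx': 319.27489608106856, 'cy': 207.06001630142032, 'k1': -0.04706246749647164, 'position': array([0.42795223, 0.09089684, 1.1268745 ]), 'orientation': array([-2.13702286,  2.18519809, -0.07951908])}
0.1 [-3.11604682e+00 -3.91289265e-01  3.07846202e-04] [ 0.16679529 -0.65368631  0.21587002] 0.011
```

View pics/top0.png

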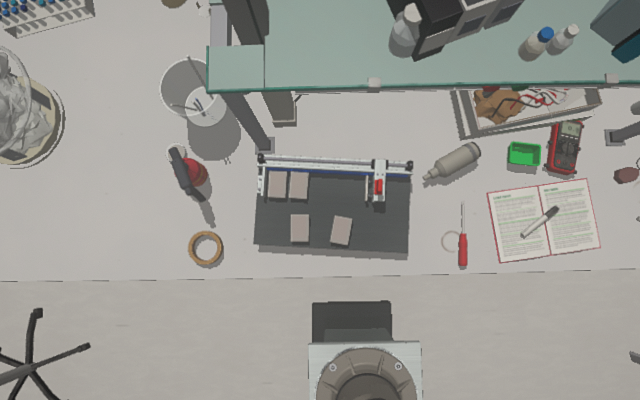

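View pics/scene0.png

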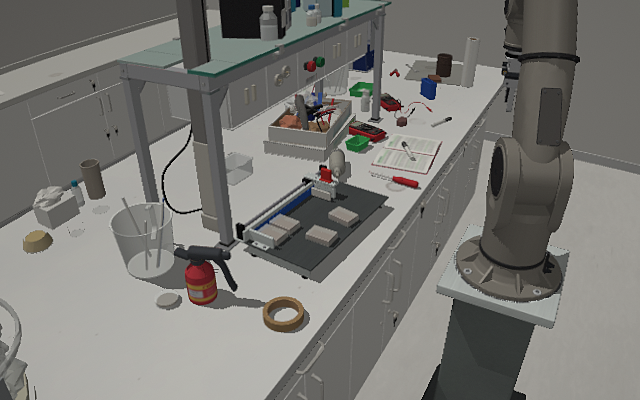

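The top view shows the shelf at about (255–412, 155–255). Specimens 1 and 2 are at (277,185) and (298,185), specimens 3 and 4 at (300,228) and (341,231), and the tab at (379,186). The glass overhead shelf sits behind. I'll enlarge this area to measure it.

```bash
cat > h.py <<'E'
import numpy as np, cv2
from scipy.spatial.transform import Rotation as R
from rig import r,set_gripper,imaging,sensors
def KD(d):
    f=200/np.tan(np.radians(d["fov_y"]/2))
    return np.array([[f,0,d["cx"]],[0,f,d["cy"]],[0,0,1.]]), np.array([d["k1"],0,0,0,0.])
def p2w(d,uv,z):
    """pixels -> world points on plane of height z"""
    K,D=KD(d); M=R.from_rotvec(d["orientation"]).as_matrix()
    n=cv2.undistortPointsIter(np.array(uv,float).reshape(-1,1,2),K,D,None,None,(3,50,1e-10)).reshape(-1,2)
    ray=np.c_[n,np.ones(len(n))]@M.T
    return d["position"]+ray*((z-d["position"][2])/ray[:,2])[:,None]
def w2p(d,P):
    K,D=KD(d); M=R.from_rotvec(d["orientation"]).as_matrix()
    c=(np.array(P,float).reshape(-1,3)-d["position"])@M
    return cv2.projectPoints(c,np.zeros(3),np.zeros(3),K,D)[0].reshape(-1,2)
def shelf(yaw,ox,oy,p):
    p=np.array(p,float).reshape(-1,3)
    return R.from_rotvec([0,0,yaw]).apply(p)+[ox,oy,0]
E
python3 - <<'E'
from h import *
d=imaging.get_image("top"); np.save("top0.npy",d,allow_pickle=True)
c=d["pixels"][148:262,245:425,::-1]
cv2.imwrite("pics/top0z.png",cv2.resize(c,None,fx=4.4,fy=4.4,interpolation=cv2.INTER_CUBIC))
for n,uv,z in (("frontL",(254,244),.04),("frontR",(409,255),.04),("sp3",(300,228),.06),("tab",(379,186),.129),("glass edge",(300,85),.5),("edge",(300,280),0)): print(n,p2w(d,uv,z))
E
```

```text
frontL [[0.43406597 0.29851191 0.04      ]]
frontR [[ 0.39464481 -0.13001466  0.04      ]]
sp3 [[0.4749683  0.16795791 0.06      ]]
tab [[ 0.5753757  -0.04229172  0.129     ]]
glass edge [[0.69441186 0.13240108 0.5       ]]
edge [[0.32915901 0.17481206 0.        ]]
```

View pics/top0z.png

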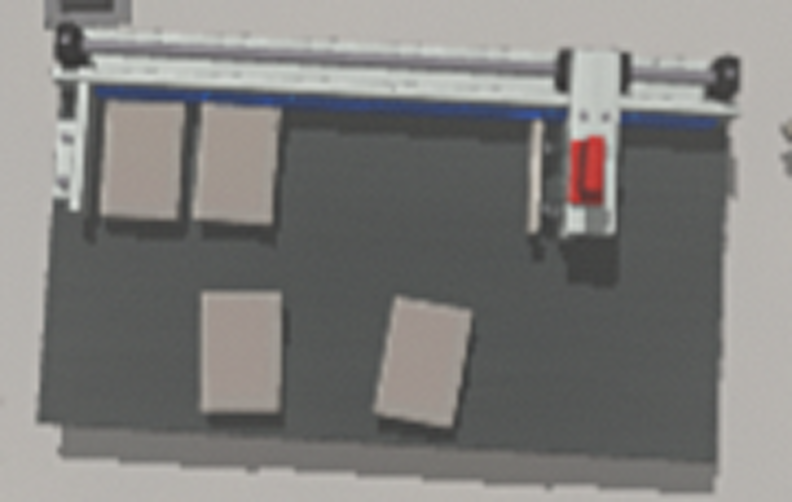

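The zoomed top view gives pixel corners for the deck and blocks. Deck front corners are at (38,421) and (715,462). S3 sits in front of S2, S4 is turned about 10°, and the pad face is at u≈530.

```bash
cat > m0.py <<'E'
from h import *
from scipy.optimize import least_squares
d=np.load("top0.npy",allow_pickle=True).item()
z2p=lambda a:(np.array(a,float).reshape(-1,2)+.5)/4.4-.5+[245,148]
P=np.array([[-.111,.215,.04],[-.111,-.215,.04],[.022,.19,.074]])
U=z2p([(38,421),(715,462),(80,209)])
f=least_squares(lambda q:(w2p(d,shelf(*q,P))-U).ravel(),[-.05,.5,.08])
q=f.x; print("shelf yaw,ox,oy",q,"res px",f.fun.round(2))
inv=lambda W:R.from_rotvec([0,0,-q[0]]).apply(W-[q[1],q[2],0])
B=[[(107,100),(183,103),(178,220),(102,216)],[(201,104),(280,106),(273,226),(193,222)],[(202,292),(283,291),(281,413),(202,412)],[(396,296),(473,309),(453,430),(375,416)]]
for i,b in enumerate(B):
    w=inv(p2w(d,z2p(b),.06)); c=w.mean(0)
    v=w[0]+w[1]-w[2]-w[3]; print("S",i+1,(c*1e3).round(1),"yaw deg",np.degrees(np.arctan2(v[1],v[0])).round(1))
print("tab top",inv(p2w(d,z2p([(583,137),(606,137),(604,195),(582,195)]),.129)).round(4))
print("pad top edge",inv(p2w(d,z2p([(530,122),(528,230)]),.069)).round(4))
print("fence front top",inv(p2w(d,z2p([(95,88),(728,117)]),.074)).round(4))
E
python3 m0.py; python3 - <<'E'
from h import *
# try IK for working poses
for p in ([.40,.15,.3],[.42,.15,.055],[.58,-.04,.13],[.6,.03,.11]):
    for yaw in (0,np.pi/2,-np.pi/2):
        o=(R.from_rotvec([0,0,yaw-.09])*R.from_rotvec([np.pi,0,0])).as_rotvec()
        q=r.inverse_kinematics(p,o); print(p,round(yaw,2),None if q is None else np.round(q,2))
print(R.from_rotvec(sensors.get_tcp_rot()).as_matrix().round(2)); w=imaging.get_image("wrist"); print(w["position"],R.from_rotvec(w["orientation"]).as_matrix().round(2),w["fov_y"])
E
```

```text
shelf yaw,ox,oy [-0.08035826  0.52923818  0.07909121] res px [-0.61  0.09  0.44 -0.02  0.15 -0.08]
S 1 [ 56.9 155.7  60. ] yaw deg 1.6
S 2 [57.2 96.2 60. ] yaw deg 0.1
S 3 [-60.1  85.4  60. ] yaw deg 3.2
S 4 [-60.2 -27.9  60. ] yaw deg -6.5
tab top [[ 0.0743 -0.1116  0.129 ]
 [ 0.0751 -0.1251  0.129 ]
 [ 0.0408 -0.1254  0.129 ]
 [ 0.04   -0.1125  0.129 ]]
pad top edge [[ 0.0925 -0.0853  0.069 ]
 [ 0.0249 -0.0872  0.069 ]]
fence front top [[ 0.0982  0.1866  0.074 ]
 [ 0.1016 -0.2069  0.074 ]]
[0.4, 0.15, 0.3] 0 [ 0.69 -0.03 -1.14  1.97 -0.03  1.19 -2.1 ]
[0.4, 0.15, 0.3] 1.57 [ 0.71 -0.03 -1.15  1.97 -0.03  1.19 -0.53]
[0.4, 0.15, 0.3] -1.57 [-1.17 -0.13  0.61  2.04  0.08  1.2   2.46]
[0.42, 0.15, 0.055] 0 [ 0.29  0.43 -0.9   2.2   0.51  0.73 -2.62]
[0.42, 0.15, 0.055] 1.57 [ 0.47  0.55 -1.16  2.19  0.7   0.84 -1.22]
[0.42, 0.15, 0.055] -1.57 [ 0.38  0.48 -1.02  2.2   0.6   0.78  2.01]
[0.58, -0.04, 0.13] 0 [ 0.26  0.39 -0.37  1.88  0.18  0.9  -1.86]
[0.58, -0.04, 0.13] 1.57 [ 0.41  0.42 -0.57  1.87  0.28  0.93 -0.38]
[0.58, -0.04, 0.13] -1.57 [-0.87  0.71  1.21  1.94 -0.77  1.06 -2.55]
[0.6, 0.03, 0.11] 0 [ 0.22  0.46 -0.48  1.85  0.27  0.9  -2.05]
[0.6, 0.03, 0.11] 1.57 [ 0.32  0.49 -0.61  1.84  0.35  0.92 -0.54]
[0.6, 0.03, 0.11] -1.57 [ 0.6   0.64 -1.03  1.83  0.63  1.05  2.37]
[[ 0.97  0.25 -0.  ]
 [ 0.25 -0.97  0.  ]
 [-0.   -0.   -1.  ]]
[ 0.24294858 -0.63303876  0.38426181] [[ 0.25 -0.93 -0.26]
 [-0.97 -0.24 -0.07]
 [ 0.    0.27 -0.96]] 67.8634417387627
```

```bash
cat >> h.py <<'E'
Q=(-0.08036,0.52924,0.07909)      # shelf pose in world
def S(x,y,z): return shelf(*Q,[x,y,z])[0]          # shelf frame metres -> world
def rot(yaw,tilt=0.):  # yaw in shelf frame, tool down; tilt leans about shelf y
    return (R.from_rotvec([0,0,Q[0]])*R.from_rotvec([0,tilt,0])*R.from_rotvec([0,0,yaw])*R.from_rotvec([np.pi,0,0])).as_rotvec()
def sh(W): return R.from_rotvec([0,0,-Q[0]]).apply(np.array(W)-[Q[1],Q[2],0])
E
python3 - <<'E'
from h import *
pi=np.pi
for nm,p,yaw in (("s3side",(-.06,.125,.2),pi/2),("s3side",(-.06,.125,.055),pi/2),("s3side-",(-.06,.125,.055),-pi/2),("s3end",(-.06,.065,.055),pi/2),("s4f",(-.115,-.028,.055),pi),("s4f",(-.115,-.028,.1),pi),("s4fend",(.016,-.028,.055),pi),("s3f",(-.11,.034,.055),pi),("s3f",(-.11,.034,.09),pi),("s3fend",(.016,.034,.055),pi),("tab",(.058,-.1185,.11),pi),("tab",(.058,-.1185,.2),pi),("tabend",(.058,-.036,.11),pi),("s4ftilt",(-.115,-.028,.055),pi)):
    q=r.inverse_kinematics(S(*p),rot(yaw,.15 if 'tilt' in nm else 0)); print(nm,p,S(*p).round(3),None if q is None else np.round(q,2))
E
```

```text
s3side (-0.06, 0.125, 0.2) [0.479 0.209 0.2  ] [ 0.34  0.36 -1.05  1.92  0.36  1.07 -0.94]
s3side (-0.06, 0.125, 0.055) [0.479 0.209 0.055] [ 0.34  0.67 -1.13  2.03  0.76  0.94 -1.28]
s3side- (-0.06, 0.125, 0.055) [0.479 0.209 0.055] [ 0.28  0.61 -1.03  2.03  0.69  0.89  1.93]
s3end (-0.06, 0.065, 0.055) [0.475 0.149 0.055] [ 0.45  0.62 -1.11  2.09  0.73  0.9  -1.16]
s4f (-0.115, -0.028, 0.055) [0.412 0.06  0.055] [ 0.68  0.49 -1.15  2.25  0.65  0.79  0.58]
s4f (-0.115, -0.028, 0.1) [0.412 0.06  0.1  ] [ 0.66  0.33 -1.08  2.22  0.41  0.8   0.8 ]
s4fend (0.016, -0.028, 0.055) [0.543 0.05  0.055] [ 0.44  0.55 -0.81  1.99  0.54  0.83  0.81]
s3f (-0.11, 0.034, 0.055) [0.422 0.122 0.055] [ 0.58  0.58 -1.22  2.2   0.74  0.87  0.38]
s3f (-0.11, 0.034, 0.09) [0.422 0.122 0.09 ] [ 0.57  0.46 -1.18  2.18  0.57  0.86  0.53]
s3fend (0.016, 0.034, 0.055) [0.548 0.112 0.055] [ 0.4   0.62 -0.93  1.96  0.64  0.89  0.62]
tab (0.058, -0.1185, 0.11) [ 0.578 -0.044  0.11 ] [ 0.52  0.48 -0.71  1.89  0.39  0.92  1.12]
tab (0.058, -0.1185, 0.2) [ 0.578 -0.044  0.2  ] [ 0.56  0.37 -0.74  1.81  0.29  1.07  1.2 ]
tabend (0.058, -0.036, 0.11) [0.584 0.039 0.11 ] [ 0.44  0.52 -0.79  1.87  0.45  0.94  0.93]
s4ftilt (-0.115, -0.028, 0.055) [0.412 0.06  0.055] [ 0.6   0.54 -1.04  2.15  0.5   0.91  0.74]
```

```bash
python3 - <<'E'
from h import *
pi=np.pi
set_gripper(.43)
r.move_ptp(S(-.06,.129,.19),rot(pi/2))
print(sensors.get_t(), sh(sensors.get_position()).round(4))
w=imaging.get_image("wrist"); cv2.imwrite("pics/w1.png",w["pixels"][:,:,::-1]); np.save("w1.npy",w,allow_pickle=True)
print(w2p(w,[S(-.06,.0854,.06),S(-.06,-.028,.06),S(-.06,.129,.044)]).round(0), sensors.get_gripper_width())
E
```

```text
4.375 [-0.0596  0.1284  0.1899]
[[321. 241.]
 [321. 330.]
 [321. 198.]] 0.4301726142387748
```

View pics/w1.png

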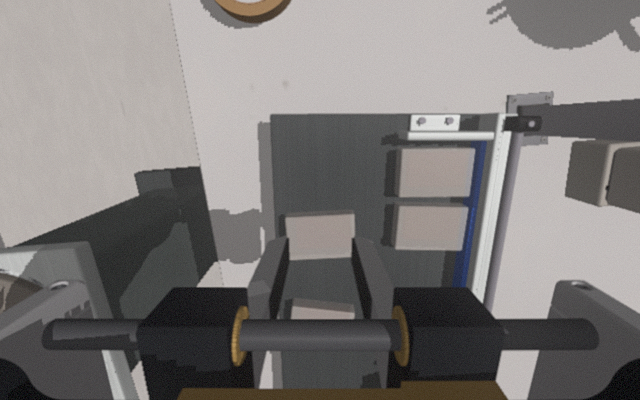

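The wrist view agrees with the estimate: S3's top is at (286–356, 213–258), S1 at (435,172) and S2 at (428,227). I'll make a quick numeric check and then do the lateral push, guarding the descent by force.

```bash
python3 - <<'E'
from h import *
pi=np.pi
w=np.load("w1.npy",allow_pickle=True).item()
e=sh(p2w(w,[(286,214),(354,212),(356,256),(288,260)],.06)); print(e.round(4))
ytop=e[:2,1].max(); y0=max(.129,ytop+.008+.006); print(y0)
r.line_to(S(-.06,y0,.1),vel=.15)
hit=r.line_to(S(-.06,y0,.055),vel=.08,stop_force=5); print("down",hit,sensors.get_t())
if not hit:
    f0=sensors.get_ft_force()
    hit=r.line_to(S(-.06,.067,.055),vel=.04,stop_force=7)
    print("push",hit,sh(sensors.get_position()).round(4),sensors.get_ft_force()-f0,sensors.get_t())
    r.line_to(S(-.06,.075,.055)); r.line_to(S(-.06,.075,.1),vel=.15)
    t=imaging.get_image("wrist"); cv2.imwrite("pics/w2.png",t["pixels"][:,:,::-1]); np.save("w2.npy",t,allow_pickle=True)
E
```

```text
[[-0.0964  0.1161  0.06  ]
 [-0.025   0.1182  0.06  ]
 [-0.0213  0.0679  0.06  ]
 [-0.0959  0.0631  0.06  ]]
0.13224522400843994
down False 5.8833
push False [-0.0601  0.067   0.0549] [-0.03553043  0.11172536 -0.65720965] 7.6667
```

```bash
python3 - <<'E'
from h import *
pi=np.pi
set_gripper(.29)
r.line_to(S(-.118,.034,.11),rot(pi),vel=.2) if False else r.move_ptp(S(-.118,.034,.13),rot(pi))
print(sensors.get_t(),sh(sensors.get_position()).round(4))
w=imaging.get_image("wrist"); d=imaging.get_image("top")
np.save("w3.npy",w,allow_pickle=True); np.save("t3.npy",d,allow_pickle=True)
a=cv2.resize(d["pixels"][148:262,245:425],(400*180//114*1,400)); 
im=np.hstack([w["pixels"][:,::1]])
cv2.imwrite("pics/t3.png",cv2.resize(d["pixels"][148:262,245:425,::-1],None,fx=4.4,fy=4.4,interpolation=cv2.INTER_CUBIC))
cv2.imwrite("pics/w3.png",w["pixels"][:,:,::-1])
E
```

```text
10.3583 [-0.1179  0.0341  0.13  ]
```

View pics/w3.png

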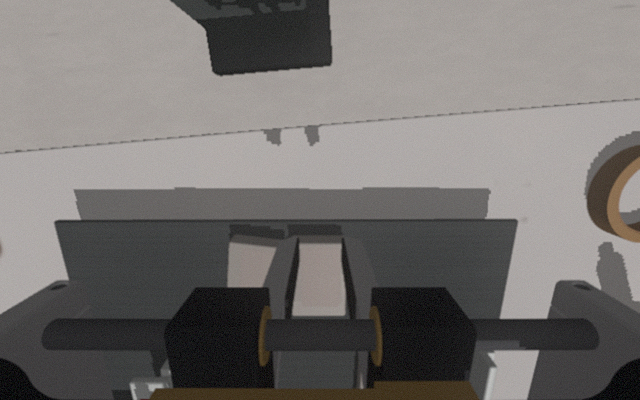

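The wrist view from the front shows S3 between the fingers at about (297–345, 236) and S4 to the left at (229–290, 236). Next is the top picture taken at the same pose.

View pics/t3.png

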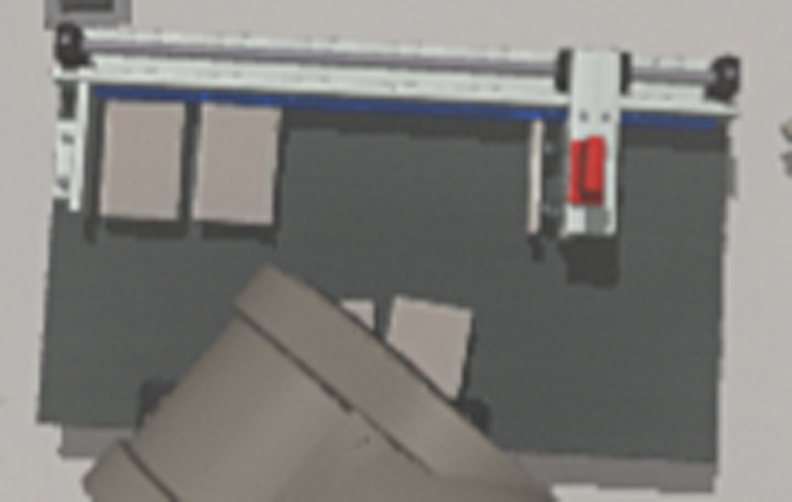

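```bash
python3 - <<'E'
from h import *
w=np.load("w3.npy",allow_pickle=True).item()
print(sh(p2w(w,[(298,236),(343,237),(346,300),(230,235),(228,287),(288,241)],.06)).round(4))
print(sh(p2w(w,[(57,221),(516,220)],.04)).round(4))
E
```

```text
[[-0.1048  0.0161  0.06  ]
 [-0.1038  0.0547  0.06  ]
 [-0.0421  0.0587  0.06  ]
 [-0.1057 -0.0422  0.06  ]
 [-0.0555 -0.0483  0.06  ]
 [-0.1002  0.0074  0.06  ]]
[[-0.1117 -0.2079  0.04  ]
 [-0.1124  0.2148  0.04  ]]
```

S3 is at y≈30 mm and roughly square, with its right edge at zoom u≈376, close to S4's left edge at u≈390. I'll push S4 back first with a narrower finger pair, then S3.

```bash
cat > push.py <<'E'
from h import *
def push(y):
    for x0 in (-.124,-.120,-.117):
        try: r.move_ptp(S(x0,y,.10),rot(np.pi)); break
        except r.MotionError as e: print(x0,e)
    h=r.line_to(S(x0,y,.055),vel=.08,stop_force=5); print("down",h,x0)
    if h: return
    f0=sensors.get_ft_force()
    h=r.line_to(S(.008,y,.055),vel=.05,stop_force=6); print("a",h,sh(sensors.get_position()).round(4))
    if not h: h=r.line_to(S(.021,y,.055),vel=.02,stop_force=3.5)
    p=sh(sensors.get_position()); print("b",h,p.round(4),(sensors.get_ft_force()-f0).round(2),sensors.get_t())
    r.line_to(S(p[0]-.012,y,.055),vel=.1); r.line_to(S(p[0]-.012,y,.15),vel=.2)
E
python3 - <<'E'
from push import *
set_gripper(.15)
push(-.029)
d=imaging.get_image("top"); w=imaging.get_image("wrist")
np.save("t4.npy",d,allow_pickle=True)
z=cv2.resize(d["pixels"][148:262,245:425,::-1],None,fx=3,fy=3,interpolation=cv2.INTER_CUBIC)
k=cv2.resize(w["pixels"][:,:,::-1],(400,250)); c=np.zeros((342+250,540,3),np.uint8); c[:342]=z; c[342:,:400]=k
cv2.imwrite("pics/c4.png",c); print(sensors.get_t())
E
```

```text
down False -0.124
a False [ 0.0079 -0.029   0.055 ]
b True [ 0.0152 -0.0292  0.0547] [-1.81  0.8   0.67] 15.2417
16.2333
```

View pics/c4.png

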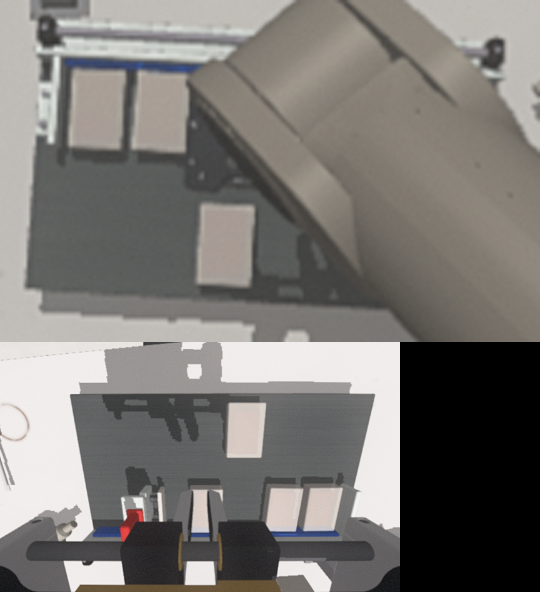

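S4 is at the fence between the fingers, in line with S1 and S2 in the wrist inset. S3 stands nearly square with its centre at (225,245) in the top crop, so I'll push it next.

```bash
python3 - <<'E'
from push import *
d=np.load("t4.npy",allow_pickle=True).item()
e=sh(p2w(d,(np.array([(200,204),(255,206),(250,287),(196,284)])+.5)/3-.5+[245,148],.06)); print(e.round(4))
y=e[:,1].mean(); print(y)
push(y)
p=sh(sensors.get_position()); r.line_to(S(-.09,y,.2),vel=.2)
w=imaging.get_image("wrist"); np.save("w5.npy",w,allow_pickle=True); cv2.imwrite("pics/w5.png",w["pixels"][:,:,::-1]); print(sensors.get_t())
E
```

```text
[[-0.0257  0.0553  0.06  ]
 [-0.0247  0.0051  0.06  ]
 [-0.0984  0.0055  0.06  ]
 [-0.0986  0.0545  0.06  ]]
0.03010469837714553
down False -0.124
a False [0.008  0.0301 0.055 ]
b True [0.0149 0.0299 0.0547] [-0.05  0.81  0.84] 20.8333
22.45
```

View pics/w5.png

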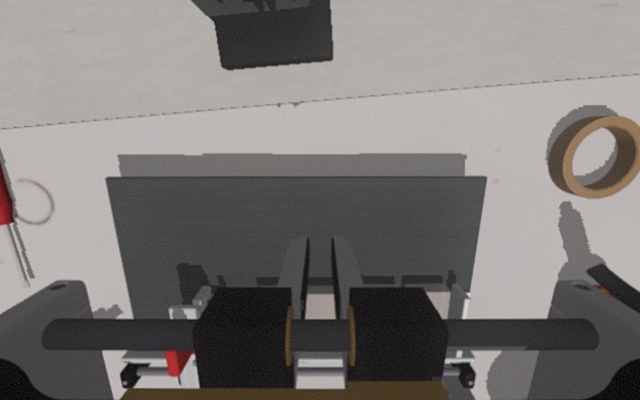

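S3 has left the open deck and the bay looks filled, with its front edge seen between the fingers near (320,285). Next I'll go above the tab and take one close look.

```bash
python3 - <<'E'
from push import *
set_gripper(.6)
r.move_ptp(S(.0575,-.1185,.2),rot(np.pi))
w=imaging.get_image("wrist"); np.save("w6.npy",w,allow_pickle=True); cv2.imwrite("pics/w6.png",w["pixels"][:,:,::-1]); print(sensors.get_t(),sensors.get_ft_force())
e=np.array([[x,y,.129] for x,y in ((.0405,-.1125),(.0745,-.1125),(.0745,-.1245),(.0405,-.1245))]); print(w2p(w,[S(*q) for q in e]).round(0))
E
```

```text
24.1583 [-0.42961826 -0.30369587  0.6359583 ]
[[325. 202.]
 [325. 240.]
 [311. 240.]
 [311. 202.]]
```

View pics/w6.png

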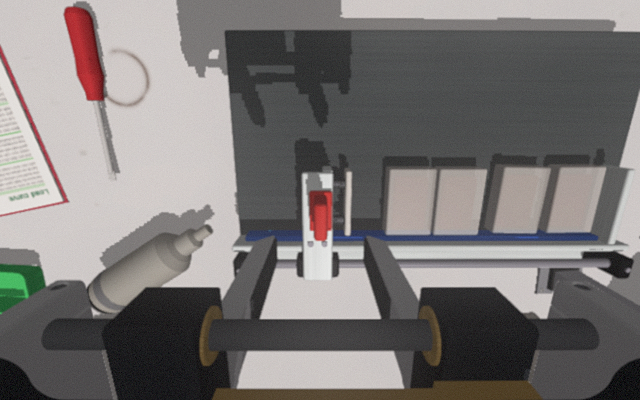

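All four blocks stand square at the fence, S4 at (410,200), S3 at (459,200), S2 at (518,200) and S1 at (573,200). The red tab top at (314–327, 193–240) matches the prediction, so I'll pinch it and close the row.

```bash
python3 - <<'E'
from push import *
print(r.line_to(S(.0575,-.1185,.111),vel=.1,stop_force=6))
set_gripper(0); print("w",sensors.get_gripper_width()*94,sensors.get_gripper_force(),sensors.get_t())
f0=sensors.get_ft_force(); ax=R.from_rotvec([0,0,Q[0]]).as_matrix()[:,1]
r.line_to(S(.0575,-.062,.111),vel=.04)
y=-.062
while y<-.0365:
    y+=.0025; r.line_to(S(.0575,y,.111),vel=.03)
    print(round(y,4),sh(sensors.get_position())[1].round(4),"F",((sensors.get_ft_force()-f0)@ax).round(2),round(sensors.get_t(),1))
w=imaging.get_image("wrist"); np.save("w7.npy",w,allow_pickle=True)
cv2.imwrite("pics/w7.png",cv2.resize(w["pixels"][130:290,230:600,::-1],None,fx=2.1,fy=2.1,interpolation=cv2.INTER_CUBIC))
E
```

```text
False
w 12.026488825654765 29.999914169311523 25.9583
-0.0595 -0.0613 F -9.04 27.8
-0.057 -0.0587 F -9.7 28.0
-0.0545 -0.0563 F -10.51 28.3
-0.052 -0.0539 F -11.67 28.5
-0.0495 -0.0514 F -10.55 28.8
-0.047 -0.0489 F -10.61 29.0
-0.0445 -0.0464 F -11.15 29.3
-0.042 -0.044 F -12.0 29.5
-0.0395 -0.0416 F -11.53 29.8
-0.037 -0.0391 F -10.14 30.0
-0.0345 -0.0366 F -12.4 30.3
```

View pics/w7.png

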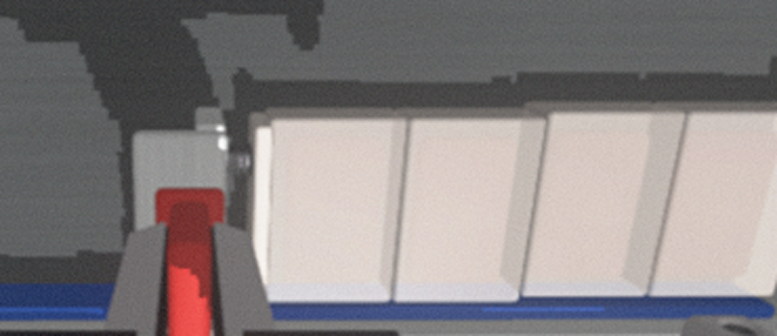

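The row is closed with the blocks touching and square. The pad's front edge is at zoom u≈272. I'll measure the pad compression from the two wrist pictures, then release and check from above.

```bash
python3 - <<'E'
from push import *
w6=np.load("w6.npy",allow_pickle=True).item(); w7=np.load("w7.npy",allow_pickle=True).item()
print("pad6",sh(p2w(w6,[(351,172),(351,200)],.066))[:,1]+.1185)
print("pad7",sh(p2w(w7,[(272/2.1+230,187),(270/2.1+230,220)],.066))[:,1]-sh(sensors.get_position())[1])
set_gripper(.5)
r.line_to(S(.0575,-.0366,.2),vel=.2); r.line_to(S(-.06,.09,.26),rot(np.pi),vel=.25)
w=imaging.get_image("wrist")
try: r.move_ptp(S(-.1,-.20,.3),rot(np.pi))
except r.MotionError as e: print(e)
d=imaging.get_image("top"); np.save("t8.npy",d,allow_pickle=True)
z=cv2.resize(d["pixels"][148:228,245:425,::-1],None,fx=4.4,fy=4.4,interpolation=cv2.INTER_CUBIC)
k=cv2.resize(w["pixels"][230:400,130:600,::-1],None,fx=1.3,fy=1.3); c=np.zeros((352+221,792,3),np.uint8); c[:352]=z; c[352:352+k.shape[0],:k.shape[1]]=k
cv2.imwrite("pics/c8.png",c); print(sensors.get_t())
E
```

```text
pad6 [0.0332463  0.03410073]
pad7 [0.0297793  0.02994166]
33.8167
```

View pics/c8.png

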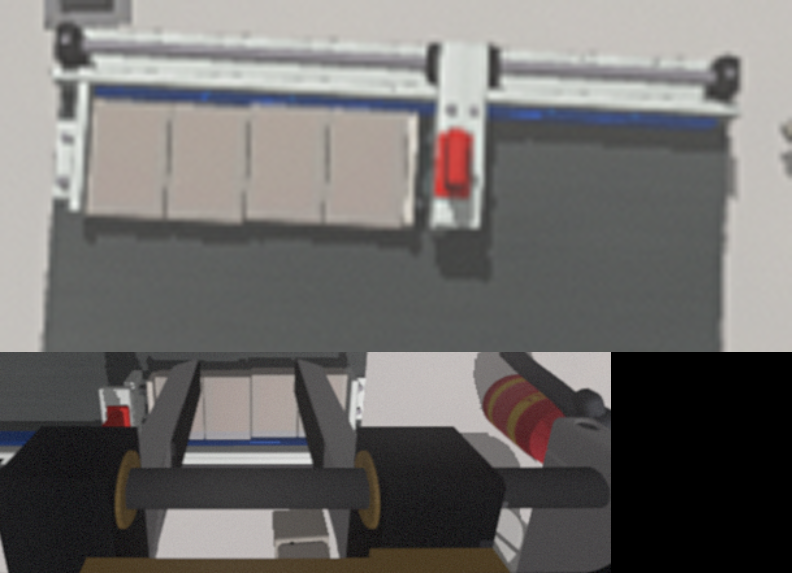

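The top view shows all four blocks in one tight square row from the end stop to the pad, u from 88 to 415. The pad is pressed in about 4–5 mm, and the bystanders were not touched. I'm handing it in.

```bash
python3 -c "
from rig import r
print(r.close_job())"
```

```text
the job is handed in; nothing more can be done
None
```

The job is handed in at about 34 s of the 72 s allowed: all four specimens stand in one square row against the fence, the pad is pressed in an estimated 4–5 mm (from camera and arm readings), and the judge's verdict was not shown.

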